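# Clamp a glued notebook in the ratchet press

### The job

Pull the gluing press's plate up by its T-handle, notch by notch, until it hangs in its top notch on the pawl, and let go. Then lay the notebook flat on the press's foot, end first and centred, and slide it under the raised plate until its end butts squarely against the two uprights. Finally press down the pawl's thumb pad and keep it down until the plate has sunk all the way and rests on the notebook, then let go; leave the other things on the table where they are.

Things in the scene. Friction and masses are not known exactly. Their poses are not given: they have to be found in the camera images.
- press: The gluing press, fixed to the table. Origin: on the table at the middle of the press; x points from the open loading side to the uprights and on to the pawl, y across, z up. Plywood foot: x -130 to 110, y -75 to 75, top at z 18. Two grey uprights: y 14 to 28 and -14 to -28, x 30 to 46, top at z 185. Between them slides the steel rail, four dark ratchet teeth on its back. All in mm
- stop (a point): The stop for the notebook: the point on the foot's top midway between the front faces of the two uprights, at press x 30, y 0, z 18 mm
- plate (a point): Middle of the underside of the dark steel plate carried by the rail, at press x -13.5, y 0, z 22 mm plus the rail height. The plate is 83 along the press's x (-55 to 28), 90 across (y), 12 thick. In the top notch its underside is at z 98 mm
- rail (a joint): Height of the rail with plate and handle, m: 0 fully down, 0.084 upper end stop. The pawl catches it at 0.022, 0.040, 0.058 and 0.076 (top notch). Let go, it sinks to the notch below. Moving parts weigh 0.45 to 0.75 kg; damper 60 N per m/s, friction 1 N: pull slowly. With the pawl held off it sinks by itself within about 3 s. Resting on the notebook it reads 0.016
- t_handle (a point): Middle of the wooden T-handle at the head of the rail: a bar 100 long along the press's y, 14 thick along the press's x, 16 high, at press x 44, y 0, z 237 mm plus the rail height. Pinch it from above across its 14 mm; there is free room below it down to the uprights' top (z 185)
- pawl (a joint): Angle of the sprung pawl, rad: 0 engaged, 0.40 pressed to its stop; the teeth are free from about 0.20. Its pivot lies along the press's y at press x 61, z 110 mm. Let go, the spring swings it back and it catches the rail at the next notch below
- pawl_pad (a point): Middle of the top of the pawl's thumb pad, a dark steel plate 36 x 36 mm, 8 thick, on the pawl's tail behind the uprights: press x 137, y 0, z 118 mm with the pawl at 0. Pushed straight down it moves about 30 mm to its stop; 16 mm frees the teeth. Takes about 2 to 6 N; the first push, with the plate hanging on the pawl, is the hardest
- notebook: Slim notebook, stiff as a block, loose on the table, with kraft covers and white pages: 150 long (its x), 58 wide (its y), 20 thick (z), 0.11 to 0.23 kg. Origin at the centre of its underside. Either end may go in first; home, its end meets the uprights' front faces, so that its origin is at press x -45, y 0, z 18 mm
- glue_pot: Bystander: small clear plastic pot, 68 across, 45 high; origin at the centre of its underside
- brush: Bystander: glue brush lying flat, 170 long along its x; origin at its middle underneath
- scissors: Bystander: scissors lying flat, 185 long along their x, about 75 wide at the finger loops; origin near the pivot, underneath
- card_stack: Bystander: stack of white cards, 140 x 140 x 22 mm; origin at the centre of its underside
Not all that is in view belongs to the job. What is shaped like the notebook but orange or purple is not meant.

How it is judged:
On the way, in this order (a step that is already met when the one before it is completed fails the run):
1. the plate hangs in the top notch, let go (value of joint rail between 0.072 and 0.079 m and contact force between the fingers and press below 0.2 N), for 0.25 s.
2. the notebook lies on the foot against both uprights, under the raised plate (value of joint rail above 0.07 m and x of notebook in the frame of press above -0.053 m and y of notebook in the frame of press between -0.015 and 0.015 m and z of notebook in the frame of press below 0.022 m and angle between the x axis of notebook and the x axis of press, either way round below 0.14 rad), for 0.2 s.
At the end, for the whole second after the job is handed in: The plate rests on the notebook (rail between 12 and 19 mm) and is still; the notebook lies flat on the foot with its end within 10 mm of the uprights, within 17 mm of the middle and 9 degrees of straight; the pawl is let go (value of joint rail between 0.012 and 0.019 m and velocity of joint rail between -0.005 and 0.005 m/s and value of joint pawl below 0.25 rad and x of notebook in the frame of press between -0.055 and -0.04 m and y of notebook in the frame of press between -0.017 and 0.017 m and z of notebook in the frame of press below 0.022 m and angle between the x axis of notebook and the x axis of press, either way round below 0.16 rad and angle between notebook's own z axis and vertical below 0.08 rad and linear speed of notebook below 0.01 m/s); the robot touches nothing.
It fails at once if a bystander is moved more than 40 mm (distance of any of glue_pot, brush, scissors, card_stack from where it was at the start of the episode above 0.04 m).
It also fails if it takes over 70 s, if anything falls off the work surface, if the arm or the gripper's body presses on something with over 40 N, if the wrist force passes 120 N, or if a joint passes its speed limit or range.

### The arm

A 7-joint arm with a two-finger parallel gripper is mounted at the origin on the work surface. World frame = base frame: x ahead of the robot, y to its left, z up, the work surface at z = 0. Lengths are in m, angles in rad, forces in N, time in s.
With the tool pointing down it reaches from about 0.4 to 0.875 m from the base axis. Payload 6.5 kg.
Tool frame: the origin (TCP) lies on the centre line of the jaws, within the pads' length; the fingertips stand ctrl.tip_reach ahead of it and the grasp point (between the pads) lies 2 mm behind it (ctrl.tip_reach is the distance from the TCP to the fingertips, in m); z points along the fingers, y is the line along which they close (so a half turn about z gives the same grasp; the last joint's range is limited). The gripper opens to 85 mm and grips with 20 to 120 N. Pads are 22 mm wide; open, the fingers measure 114 mm over their backs; the gripper's body (76 mm by 85 mm) begins 54 mm behind the grasp point. The pads swing forward as they close: fully open they stand 13 mm farther back than shut.
Start: joints at [-1.38, 0.536, -0.004, 1.538, 0.003, 1.067, -0.071], TCP at [0.165, 0.629, 0.211] pointing down, gripper open.
Joint ranges: [-2.7, 2.7], [-0.37, 2.16], [-1.27, 1.26], [0.24, 2.4], [-1.31, 4.45], [0.19, 1.91], [-2.76, 2.76]. Speed limits (rad/s): [2.39, 2.39, 3.14, 3.14, 3.14, 3.14, 3.14].

### API

Orientations are given as a unit quaternion [w, x, y, z].
In Python, from bench import ctrl gives the robot as it stands.
- The arm moves only by the tool move_arm, never from a script. Its argument "targets" is a list of rows, each an object of numbers: "tx", "ty", "tz": the shift along the tool's x, y, z in cm; "roll": the turn about the tool's z in rad; "grip": the opening, from 0 (shut) to 1 (fully open). In form: [{"tx": .., "ty": .., "tz": .., "roll": .., "grip": ..}, ...]. A call has 1 to 10 rows; each row shifts and turns the commanded pose from where the row before left it, along the tool's axes as they then stand; what a row does not reach is not made up. A row lasts 1/8 s, in which the tool goes at most 62.5 mm and 10.7 degrees, less where a joint would pass 70% of its speed; a pose out of reach is approached as far as the arm can. A call is refused whole if a number of a shift passes 6.25 or a number of a turn 0.188, either way. A call with a gripper value outside its range is refused whole. The fingers move at their own pace and stop on an object; "squeeze" is the grip in N (left out, the last holds). Time passes only in rows, so rows that do not move let the fingers close. It gives the time, the measured TCP pose, the force, the opening and the grip force at its end, in the units of the state.
- ctrl.observe(): the state, without advancing time (a new reading comes with each control period).
- ctrl.grab_frame(name): name is "side" or "top" or "wrist"; returns the picture (480x640x3 uint8, red, green, blue); there is no depth.
- ctrl.camera_info(name): a dict with "vertical_fov" (degrees; the focal length in pixels is half the picture's height over the tangent of half this angle, whatever the lens; pixels are square), "cx", "cy" (the principal point, pixels), "dist" ([k1, k2, p1, p2, k3] as OpenCV has them; the pictures are not rectified), "R" (3x3) and "t" (3): a world point X has camera coordinates R X + t; the wrist camera has in their place "mount" (4x4, takes a point from camera to tool coordinates, whose origin is the TCP and whose axes are the flange's). Camera axes: x right, y down, z forward; pixel columns grow to the right and rows downward; lengths in m; the calibration is good to about 2 mm. A picture is of the moment at which its call begins: read the wrist's pose just before it. camera_info takes no time and is no camera call.
- ctrl.job_done(): hands the job in; it is judged then, once.
Trained networks look in the newest picture that a camera, given by its name, has taken for a name from the list of things; names that differ only in an ending like _2 or _b are one class to them, and where a whole thing is asked for, a point or a joint stands for the part that bears it (a point fixed in the world has none). Each returns a list of dicts, best first, with "p" (0 to 1); they miss things now and then, are a little off and sometimes report something else, mostly with a low value. They report only what shows in the picture. A call takes as long as a camera call. They do not tell look-alikes from the thing itself.
- ctrl.recognise(camera, label): "extent" ([left, top, right, bottom] in pixels, round what is visible of it).
- ctrl.trace(camera, label): "region" (480x640 bool, what is visible of it) and "extent" ([left, top, right, bottom] in pixels, round what is visible of it).
- ctrl.tip_of(camera, label): "location" ([column, row] in pixels: a listed point, or the origin of a listed thing).
The state is a dict: "t": time; "joints": joint angles; "joint_velocities": joint speeds; "tau": joint torques, N m; "eef_pos": TCP position; "eef_rot": TCP orientation; "contact_force": force on the tool from outside, world axes, zero at the start; "ft_torque": the same for the moment, N m; "width": finger opening in m; "gripper_force": force on a finger pad.
Only numpy, scipy, OpenCV 4.12 (cv2) and the standard library are available. Lean on these libraries where they do the work, as an engineer would, in place of code of your own. Each camera call takes 0.05 s, during which the arm holds its last target. There are 200 camera calls.

## Working session

There is one attempt and no reset: what is moved stays moved. The work goes in short steps, Python scripts to look and compute and a tool call to move; the robot and the scene stay as the last step left them, time stands still between calls to the robot, and variables do not carry over. Pictures are saved under pics/ and viewed, at most 12 in all, crops included, and the job is handed in when it is done.

Besides the shell and the picture viewer there is one more tool, called after ">>>" by a JSON object that holds its "fn" and its "kwargs". move_arm: Moves the arm, as the interface text tells. Its arguments: {"type":"object","properties":{"targets":{"type":"array"},"squeeze":{"type":"number"}},"required":["targets"]}

```bash
mkdir -p pics; ls
cat > h.py <<'E'
import numpy as np, cv2
from bench import ctrl
from scipy.spatial.transform import Rotation as Rn
def K(c):
    i=ctrl.camera_info(c); f=240/np.tan(np.radians(i["vertical_fov"])/2)
    return np.array([[f,0,i["cx"]],[0,f,i["cy"]],[0,0,1]]),np.array(i["dist"],float),i
def pose(c):
    k,d,i=K(c)
    if c!="wrist": return np.array(i["R"]),np.array(i["t"])
    s=ctrl.observe(); q=s["eef_rot"]
    T=np.eye(4); T[:3,:3]=Rn.from_quat([q[1],q[2],q[3],q[0]]).as_matrix(); T[:3,3]=s["eef_pos"]
    M=np.linalg.inv(T@np.array(i["mount"])); return M[:3,:3],M[:3,3]
def ray(c,uv,P=None):
    k,d,_=K(c); R,t=P or pose(c)
    n=cv2.undistortPoints(np.array([[uv]],float),k,d)[0,0]
    v=R.T@np.array([n[0],n[1],1]); return -R.T@t, v/np.linalg.norm(v)
def onz(c,uv,z,P=None):
    o,v=ray(c,uv,P); return o+v*(z-o[2])/v[2]
def tri(rays):
    A=sum(np.eye(3)-np.outer(v,v) for o,v in rays); b=sum((np.eye(3)-np.outer(v,v))@o for o,v in rays)
    X=np.linalg.solve(A,b); return X,[np.linalg.norm((np.eye(3)-np.outer(v,v))@(X-o)) for o,v in rays]
def proj(c,X,P=None):
    k,d,_=K(c); R,t=P or pose(c)
    return cv2.projectPoints(np.atleast_2d(np.array(X,float)),cv2.Rodrigues(R)[0],t,k,d)[0][:,0]
def snap(c,name=None):
    im=ctrl.grab_frame(c)
    if name: cv2.imwrite(f"pics/{name}.png",im[:,:,::-1])
    return im
E
python3 - <<'E'
from h import *
np.set_printoptions(precision=4,suppress=True)
s=ctrl.observe(); print(s["t"],s["eef_pos"],s["eef_rot"],ctrl.tip_reach)
for c in("side","top"):
    snap(c,c+"0"); R,t=pose(c); print(c,"cam at",-R.T@t,"fwd",R[2])
    for l in("press","stop","plate","t_handle","pawl_pad","notebook","glue_pot","brush","scissors","card_stack"):
        r=ctrl.tip_of(c,l); print(l,[(np.round(x["location"],1),round(x["p"],2)) for x in r[:3]])
E
```

```text
pics
0.0 [0.1649 0.6281 0.2106] [-0.0001  0.128   0.9918 -0.0009] 0.017
side cam at [-0.2652 -0.7704  1.3555] fwd [ 0.5055  0.4475 -0.7377]
press [(array([278.6, 266.2]), 0.75)]
stop [(array([266. , 261.1]), 0.76)]
plate [(array([275.9, 265.1]), 0.65)]
t_handle [(array([257.8, 207.8]), 0.69)]
pawl_pad [(array([229.7, 226.6]), 0.62)]
notebook [(array([368.8, 319. ]), 0.86), (array([365.2, 412.3]), 0.7), (array([314. , 347.4]), 0.63)]
glue_pot [(array([366.3, 242. ]), 0.89)]
brush [(array([423.4, 291.7]), 0.69)]
scissors [(array([434.4, 377.4]), 0.8), (array([371.4, 320. ]), 0.61)]
card_stack [(array([191.2, 225.1]), 0.76)]
top cam at [ 0.2776 -0.0411  1.4752] fwd [ 0.189   0.0059 -0.982 ]
press [(array([285.6, 265.6]), 0.65), (array([416.6, 193. ]), 0.18)]
stop [(array([273.4, 267.8]), 0.85), (array([398.2, 252.8]), 0.65)]
plate [(array([292.4, 265.3]), 0.8)]
t_handle [(array([260. , 252.6]), 0.96)]
pawl_pad [(array([414. , 192.3]), 0.68), (array([230.7, 268.9]), 0.64), (array([284.9, 266.1]), 0.52)]
notebook [(array([400.1, 253.5]), 0.86), (array([383. , 312.6]), 0.74), (array([261.2, 255.8]), 0.15)]
glue_pot [(array([482.2, 261.3]), 0.18)]
brush []
scissors [(array([481.9, 255.8]), 0.63), (array([398., 252.]), 0.53)]
card_stack [(array([170.1, 280.2]), 0.95)]
```

View pics/side0.png

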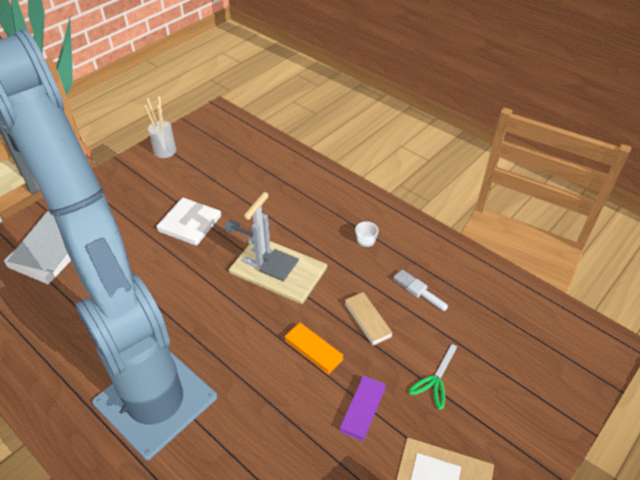

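View pics/top0.png

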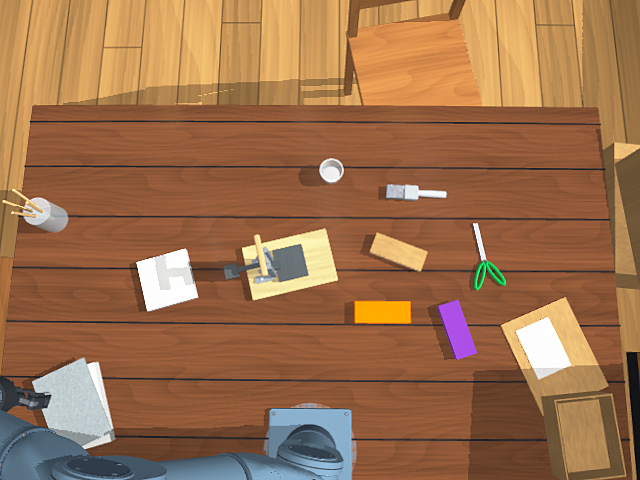

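Run:
```python
from h import *
np.set_printoptions(precision=4,suppress=True)
for n,a,b in [("stop",(266,261.1),(273.4,267.8)),("plate",(275.9,265.1),(292.4,265.3)),("handle",(257.8,207.8),(260,252.6)),("pad",(229.7,226.6),(230.7,268.9)),("press",(278.6,266.2),(285.6,265.6))]:
    print(n,*tri([ray("side",a),ray("top",b)]))
for c,uvs in (("side",[(368.8,319),(365.2,412.3),(314,347.4)]),("top",[(400.1,253.5),(383,312.6)])):
    for uv in uvs: print(c,uv,onz(c,uv,0))
# notebook regions
for c in("side","top"):
    im=ctrl.grab_frame(c)
    for r in ctrl.trace(c,"notebook")[:3]:
        m=r["region"]; print(c,r["p"],r["extent"],m.sum(),im[m].mean(0), cv2.minAreaRect(np.argwhere(m)[:,::-1].astype(np.float32)))
```

```text
stop [0.4823 0.1009 0.0202] [np.float64(0.0042590330198036845), np.float64(0.004259033019803896)]
plate [0.4816 0.0506 0.0443] [np.float64(0.0014652496491430389), np.float64(0.0014652496491431692)]
handle [0.4881 0.1155 0.2229] [np.float64(0.0012175304669549032), np.float64(0.0012175304669549583)]
pad [0.4605 0.2068 0.1094] [np.float64(0.0029644575349025495), np.float64(0.0029644575349026714)]
press [0.4924 0.0654 0.0155] [np.float64(0.008064240663281631), np.float64(0.00806424066328167)]
side (368.8, 319) [ 0.5367 -0.242   0.    ]
side (365.2, 412.3) [ 0.3176 -0.4052  0.    ]
side (314, 347.4) [ 0.3712 -0.1913  0.    ]
top (400.1, 253.5) [ 0.5247 -0.2488  0.    ]
top (383, 312.6) [ 0.3598 -0.1987  0.    ]
side 0.73 [283.1, 319.8, 341.4, 373.6] 1333 [247.4749 155.6962   0.853 ] ((313.0000305175781, 347.0), (58.93829345703125, 24.031387329101562), 37.87498474121094)
side 0.73 [342.1, 378.1, 385.4, 442.7] 1525 [159.4623  80.9082 198.4066] ((362.3406982421875, 407.74029541015625), (26.070459365844727, 61.45685958862305), 22.932100296020508)
side 0.72 [347.8, 293.6, 389.4, 347.9] 1188 [211.9773 181.3611 136.1498] ((367.6922607421875, 317.5384521484375), (54.91531753540039, 23.297405242919922), 56.30992889404297)
top 0.95 [357.3, 302.0, 408.5, 324.7] 1123 [254.7729 170.4265   0.1576] ((382.0, 312.0), (22.0, 54.0), 90.0)
top 0.87 [437.2, 301.2, 474.9, 359.3] 1345 [167.287   77.6335 218.9888] ((456.1643981933594, 328.9383544921875), (58.05241012573242, 24.461599349975586), 69.44395446777344)
top 0.69 [372.7, 233.2, 423.5, 272.7] 1172 [232.9027 189.7235 120.2671] ((397.6762390136719, 252.34678649902344), (54.751922607421875, 22.3622989654541), 20.924501419067383)
```

Side view: the kraft notebook is at about (368,318), with the orange one at (314,347) and the purple one at (362,408). The press foot is around (280,268) and the handle is at (258,207). In the top view, the notebook is at (399,252), the foot spans (242–337, 230–299), and the pad is at (231,271), so press x points roughly along world +y.

```bash
cat >> h.py <<'E'
from scipy.optimize import least_squares
MOD={"stop":(30,0,18),"plate":(-13.5,0,22),"t_handle":(44,0,237),"pawl_pad":(137,0,118),"press":(0,0,0)}
def w(p,m):
    c,s=np.cos(p[2]),np.sin(p[2]); m=np.atleast_2d(m)/1000.
    return np.c_[p[0]+c*m[:,0]-s*m[:,1],p[1]+s*m[:,0]+c*m[:,1],m[:,2]]
def fit(obs,p0,loss="soft_l1"): # obs: (cam,P,uv,modelpoint)
    return least_squares(lambda p:np.concatenate([proj(c,w(p,m),P)[0]-uv for c,P,uv,m in obs]),p0,loss=loss,f_scale=2,x_scale=[.01,.01,.1])
def nbfit(c,P,m,z,p0): # fit the block silhouette (convex hull) to a mask
    V=np.array([(x,y,h) for x in(-75,75) for y in(-29,29) for h in(0,20)],float)
    tgt=m.astype(np.uint8)
    def f(p):
        q=proj(c,w(p,V+[0,0,z*1000]),P); im=np.zeros(m.shape,np.uint8)
        cv2.fillConvexPoly(im,cv2.convexHull((q*16).astype(np.int32)),1,shift=4); return ((im!=tgt).sum())
    from scipy.optimize import minimize
    s=np.array([.01,.01,.1]); r=minimize(lambda d:f(np.array(p0)+d*s),[0,0,0],method="Nelder-Mead",options=dict(initial_simplex=[[0,0,0],[1.5,0,0],[0,1.5,0],[0,0,1.5]]))
    return np.array(p0)+r.x*s,r.fun/m.sum()
E
python3 - <<'E'
from h import *
np.set_printoptions(precision=4,suppress=True)
print(np.array(ctrl.camera_info("wrist")["mount"]),ctrl.camera_info("wrist")["vertical_fov"])
S,T=pose("side"),pose("top")
d={"stop":((266,261.1),(273.4,267.8)),"plate":((275.9,265.1),(292.4,265.3)),"t_handle":((257.8,207.8),(260,252.6)),"pawl_pad":((229.7,226.6),(230.7,268.9)),"press":((278.6,266.2),(285.6,265.6))}
obs=[(c,P,np.array(v[i]),MOD[k]) for k,v in d.items() for i,(c,P) in enumerate((("side",S),("top",T)))]
r=fit(obs,[.4957,.072,1.74]); print(r.x,r.fun.reshape(-1,2))
for c,P in(("side",S),("top",T)):
    im=ctrl.grab_frame(c)
    for q in ctrl.trace(c,"notebook"):
        col=im[q["region"]].mean(0)
        if 100<col[2]<160: print(c,*[nbfit(c,P,q["region"],0,(.53,-.245,a)) for a in(-2,-1.9)])
E
```

```text
[[-0.0013 -0.9554 -0.2955  0.0762]
 [ 1.     -0.0011 -0.0008  0.0009]
 [ 0.0004 -0.2955  0.9554 -0.1625]
 [ 0.      0.      0.      1.    ]] 64.04757797847932
[0.4908 0.0703 1.7997] [[-0.683   0.6596]
 [ 1.5369 -1.688 ]
 [ 2.2301  1.3009]
 [-2.1407 -2.8317]
 [-2.228  -1.8787]
 [ 0.479   1.6848]
 [ 1.2533 -1.5806]
 [-0.1233  0.7801]
 [-4.0989  3.365 ]
 [ 0.4441 -0.9168]]
side (array([ 0.5323, -0.2404, -1.9385]), np.float64(0.0656013456686291)) (array([ 0.5317, -0.2398, -1.9238]), np.float64(0.06307821698906645))
top (array([ 0.5274, -0.2401, -1.9315]), np.float64(0.030087094220110848)) (array([ 0.5267, -0.2407, -1.9341]), np.float64(0.025336500395882817))
```

>>> {"fn": "move_arm", "kwargs": {"targets": [{"tz": -5, "roll": -0.162}, {"tz": -5, "roll": -0.162}, {"tz": -5, "roll": -0.162}, {"tx": -1.9, "ty": -5.9}, {"tx": -1.9, "ty": -5.9}, {"tx": -1.9, "ty": -5.9}, {"tx": -1.9, "ty": -5.9}, {"tx": -1.9, "ty": -5.9}, {"tx": -1.9, "ty": -5.9}, {"tx": -1.9, "ty": -5.9}]}}

```text
validation failed for argument at $.ta...
```

>>> {"fn": "move_arm", "kwargs": {"targets": [{"tx": -1.9, "ty": -5.9}, {"tx": -1.9, "ty": -5.9}, {"tx": -1.9, "ty": -5.9, "grip": 0.6}, {"grip": 0.6}]}}

```text
validation failed for argument at $.ta...
```

```bash
cat >> h.py <<'E'
def st():
    s=ctrl.observe(); q=s["eef_rot"]; R=Rn.from_quat([q[1],q[2],q[3],q[0]]).as_matrix()
    print("t",round(s["t"],2),"pos",np.round(s["eef_pos"],4),"x-az",round(np.degrees(np.arctan2(R[1,0],R[0,0])),2),"zax",np.round(R[:,2],3),"F",np.round(s["contact_force"],1),"w",round(s["width"],4),"gf",np.round(s["gripper_force"],1),"j7",np.round(s["joints"][-1],2)); return np.array(s["eef_pos"]),R
def go(X,az=None):
    """tool-frame shift (cm) after turning to x-azimuth az (deg)"""
    p,R=st(); a=np.degrees(np.arctan2(R[1,0],R[0,0])); az=a if az is None else az
    d=(np.array(X)-p)*100; c,s=np.cos(np.radians(az)),np.sin(np.radians(az))
    roll=-(np.radians(az-a)+np.pi)%(2*np.pi)-np.pi if False else -((np.radians(az-a)+np.pi)%(2*np.pi)-np.pi)
    print("roll",round(roll,3),"tx,ty,tz",np.round([c*d[0]+s*d[1], s*d[0]-c*d[1], -d[2]],2))
E
python3 - <<'E'
from h import *
np.set_printoptions(precision=4,suppress=True)
st(); P=pose("wrist"); snap("wrist","w1")
for l in("stop","plate","t_handle","pawl_pad","press"):
    print(l,[(np.round(x["location"],1),round(x["p"],2)) for x in ctrl.tip_of("wrist",l)[:3]], proj("wrist",w([.4908,.0703,1.7997],MOD[l]),P))
for l in("t_handle","press","plate"):
  for q in ctrl.trace("wrist",l)[:2]: print(l,q["p"],q["extent"],cv2.minAreaRect(np.argwhere(q["region"])[:,::-1].astype(np.float32)))
E
```

```text
t 1.5 pos [0.1651 0.6287 0.2115] x-az 165.29 zax [ 0. -0. -1.] F [-0.2 -0.2 -0. ] w 0.0851 gf 0.0 j7 -0.07
stop [] [[-10.4262 542.0267]]
plate [] [[-38.0039 556.1248]]
t_handle [] [[-230.3495  833.4323]]
pawl_pad [] [[-11.5232 609.8898]]
press [] [[-16.2399 535.5094]]
```

View pics/w1.png

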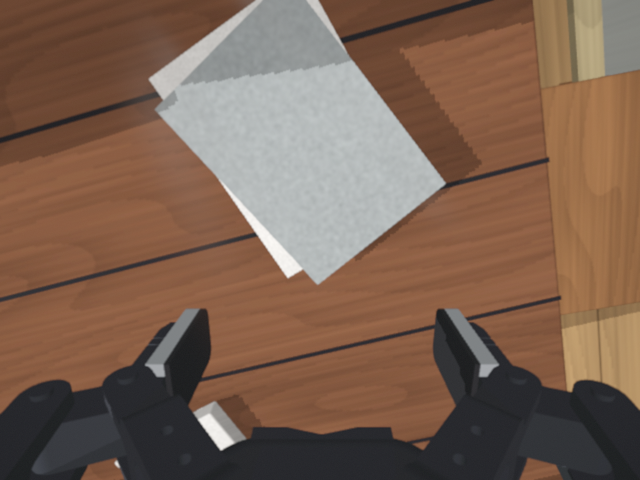

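The move was refused because every key has to be given. The picture only shows the grey book under the start pose, with the fingers at rows 310–480.

>>> {"fn": "move_arm", "kwargs": {"targets": [{"tx": 0, "ty": 0, "tz": -5, "roll": -0.162, "grip": 1}, {"tx": 0, "ty": 0, "tz": -5, "roll": -0.162, "grip": 1}, {"tx": 0, "ty": 0, "tz": -5, "roll": -0.162, "grip": 1}, {"tx": -1.9, "ty": -5.9, "tz": 0, "roll": 0, "grip": 1}, {"tx": -1.9, "ty": -5.9, "tz": 0, "roll": 0, "grip": 1}, {"tx": -1.9, "ty": -5.9, "tz": 0, "roll": 0, "grip": 1}, {"tx": -1.9, "ty": -5.9, "tz": 0, "roll": 0, "grip": 1}, {"tx": -1.9, "ty": -5.9, "tz": 0, "roll": 0, "grip": 1}, {"tx": -1.9, "ty": -5.9, "tz": 0, "roll": 0, "grip": 1}, {"tx": -1.9, "ty": -5.9, "tz": 0, "roll": 0, "grip": 1}]}}

```text
t: 3.2
eef_pos: [0.3893, 0.2548, 0.3618]
eef_rot: [0.0, -0.114, 0.993, 0.0]
contact_force: [1.6, 0.1, 1.0]
width: 0.0855
gripper_force: 0.0
```

>>> {"fn": "move_arm", "kwargs": {"targets": [{"tx": -1.9, "ty": -5.9, "tz": 0, "roll": 0, "grip": 1}, {"tx": -1.9, "ty": -5.9, "tz": 0, "roll": 0, "grip": 1}, {"tx": -1.9, "ty": -5.9, "tz": 0, "roll": 0, "grip": 1}, {"tx": 0, "ty": 0, "tz": 0, "roll": 0, "grip": 1}, {"tx": 0, "ty": 0, "tz": 0, "roll": 0, "grip": 1}]}}

```text
t: 3.82
eef_pos: [0.4839, 0.0979, 0.3614]
eef_rot: [-0.0, -0.114, 0.993, 0.0]
contact_force: [0.3, 1.0, 0.9]
width: 0.0855
gripper_force: 0.0
```

Run:
```python
from h import *
np.set_printoptions(precision=4,suppress=True)
st(); P=pose("wrist"); snap("wrist","w2")
for l in("stop","plate","t_handle","pawl_pad","press"):
    print(l,[(np.round(x["location"],1),round(x["p"],2)) for x in ctrl.tip_of("wrist",l)[:3]], proj("wrist",w([.4908,.0703,1.7997],MOD[l]),P))
for l in("t_handle","press","plate"):
  for q in ctrl.trace("wrist",l)[:2]: print(l,q["p"],q["extent"],cv2.minAreaRect(np.argwhere(q["region"])[:,::-1].astype(np.float32)))
```

```text
t 3.83 pos [0.4839 0.0979 0.3614] x-az -166.86 zax [-0.     0.001 -1.   ] F [0.3 1.  0.9] w 0.0855 gf 0.0 j7 1.55
stop [(array([324.7, 181.1]), 0.75)] [[321.9592 182.5923]]
plate [(array([293.8, 185.9]), 0.81)] [[288.7239 183.0833]]
t_handle [(array([345.4, 226. ]), 0.65), (array([538.5, 201.5]), 0.59)] [[340.3907 225.1834]]
pawl_pad [(array([426.4, 198.8]), 0.88)] [[422.0732 196.5873]]
press [(array([302.6, 184.4]), 0.56)] [[299.9416 180.627 ]]
t_handle 0.67 [257.2, 145.4, 354.0, 282.9] ((305.0, 217.0), (138.0, 98.0), 90.0)
press 0.96 [199.0, 122.1, 441.3, 287.0] ((319.59051513671875, 205.03305053710938), (162.62721252441406, 241.42239379882812), 89.28829193115234)
plate 0.75 [257.6, 149.4, 355.2, 285.5] ((305.0, 217.5), (139.0, 98.0), 90.0)
```

View pics/w2.png

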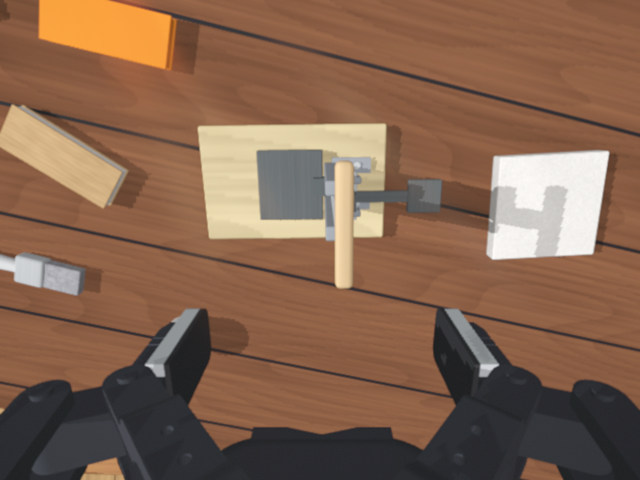

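The wrist view shows the press foot with corners at about (198,126), (386,124), (383,237) and (209,239). The handle bar runs from (344,162) to (345,288), the pad is at (425,195), and the notebook is at the left (63,157). I'll refit the press pose with these.

Run:
```python
from h import *
np.set_printoptions(precision=4,suppress=True)
S,T=pose("side"),pose("top"); P=pose("wrist")
im=ctrl.grab_frame("wrist")
d={"stop":((266,261.1),(273.4,267.8),(324.7,181.1)),"plate":((275.9,265.1),(292.4,265.3),(293.8,185.9)),"t_handle":((257.8,207.8),(260,252.6),(345.4,226)),"pawl_pad":((229.7,226.6),(230.7,268.9),(426.4,198.8)),"press":((278.6,266.2),(285.6,265.6),(302.6,184.4))}
obs=[(c,Q,np.array(v[i]),MOD[k]) for k,v in d.items() for i,(c,Q) in enumerate((("side",S),("top",T),("wrist",P)))]
o2=[("wrist",P,np.array(u),m) for u,m in [((198,126),(-130,75,18)),((386,124),(110,75,18)),((383,237),(110,-75,18)),((209,239),(-130,-75,18)),((344,163),(44,50,245)),((344.5,287),(44,-50,245))]]
r=fit(o2,[.4908,.0703,1.7997]); print(r.x,r.fun.reshape(-1,2))
r2=fit(obs+o2,[.4908,.0703,1.7997]); print(r2.x,r2.fun.reshape(-1,2)[-6:])
# handle height from views (bar centre)
print("handle tri",*tri([ray("side",d["t_handle"][0]),ray("top",d["t_handle"][1]),ray("wrist",(344.5,225),P)]))
print("pad tri",*tri([ray("side",d["pawl_pad"][0]),ray("top",d["pawl_pad"][1]),ray("wrist",(425.5,197),P)]))
for p in(r.x,r2.x): print(w(p,[(44,0,237),(137,0,118),(-107,0,18)]),np.degrees(p[2]))
go(w(r.x,[44,0,237])[0],np.degrees(r.x[2])+90)
```

```text
[0.492  0.073  1.8135] [[-1.101   0.0076]
 [ 0.7495 -0.8382]
 [-0.1487  0.0546]
 [-0.2118  0.3833]
 [ 0.6465 -1.2045]
 [-0.3157  2.947 ]]
[0.492  0.0734 1.8118] [[-0.6988 -0.0521]
 [ 1.1494 -0.5534]
 [ 0.0297  0.2963]
 [-0.0304  0.3358]
 [ 1.307  -0.8781]
 [ 0.0623  3.2158]]
handle tri [0.4867 0.1162 0.2224] [np.float64(0.0028450514397311078), np.float64(0.00047591431759930284), np.float64(0.003264995059948004)]
pad tri [0.4607 0.2081 0.1088] [np.float64(0.002446136833430962), np.float64(0.0036597939544347527), np.float64(0.001765286401491689)]
[[ 0.4814  0.1157  0.237 ]
 [ 0.459   0.2059  0.118 ]
 [ 0.5177 -0.0309  0.018 ]] 103.90681893650907
[[ 0.4815  0.1161  0.237 ]
 [ 0.4593  0.2064  0.118 ]
 [ 0.5176 -0.0305  0.018 ]] 103.8075704793257
t 4.33 pos [0.4841 0.0975 0.3615] x-az -166.83 zax [ 0.  0. -1.] F [-0.4  0.5 -0.6] w 0.0853 gf 0.0 j7 1.55
roll -0.013 tx,ty,tz [-0.17  1.82 12.45]
```

>>> {"fn": "move_arm", "kwargs": {"targets": [{"tx": -0.2, "ty": 1.8, "tz": 0, "roll": -0.013, "grip": 1}, {"tx": 0, "ty": 0, "tz": 4.3, "roll": 0, "grip": 1}, {"tx": 0, "ty": 0, "tz": 4.3, "roll": 0, "grip": 1}, {"tx": 0, "ty": 0, "tz": 4.3, "roll": 0, "grip": 1}, {"tx": 0, "ty": 0, "tz": 0, "roll": 0, "grip": 0.3}, {"tx": 0, "ty": 0, "tz": 0, "roll": 0, "grip": 0}, {"tx": 0, "ty": 0, "tz": 0, "roll": 0, "grip": 0}, {"tx": 0, "ty": 0, "tz": 0, "roll": 0, "grip": 0}, {"tx": 0, "ty": 0, "tz": 0, "roll": 0, "grip": 0}], "squeeze": 45}}

```text
t: 5.45
eef_pos: [0.4824, 0.1154, 0.2331]
eef_rot: [0.001, -0.121, 0.993, 0.0]
contact_force: [0.0, 0.8, 0.6]
width: 0.0001
gripper_force: 0.0
```

Run:
```python
from h import *
np.set_printoptions(precision=4,suppress=True)
st()
a=snap("side")[130:330,170:370]; b=snap("wrist")[100:480,100:540]
a=cv2.resize(a,(400,400),interpolation=cv2.INTER_CUBIC); b=cv2.resize(b,(400,400*380//440))
cv=np.zeros((400,800,3),np.uint8); cv[:,:400]=a; cv[:b.shape[0],400:]=b
cv2.imwrite("pics/m3.png",cv[:,:,::-1])
for c in("side","wrist"): print(c,[(np.round(x["location"],1),round(x["p"],2)) for x in ctrl.tip_of(c,"t_handle")[:3]])
```

```text
t 5.45 pos [0.4824 0.1154 0.2331] x-az -166.13 zax [ 0.001  0.    -1.   ] F [0.  0.8 0.6] w 0.0001 gf 0.0 j7 1.57
side [(array([257.7, 205.1]), 0.79), (array([191.2, 223.3]), 0.54)]
wrist [(array([323.3, 296.6]), 0.94), (array([136.7, 383.5]), 0.34)]
```

View pics/m3.png

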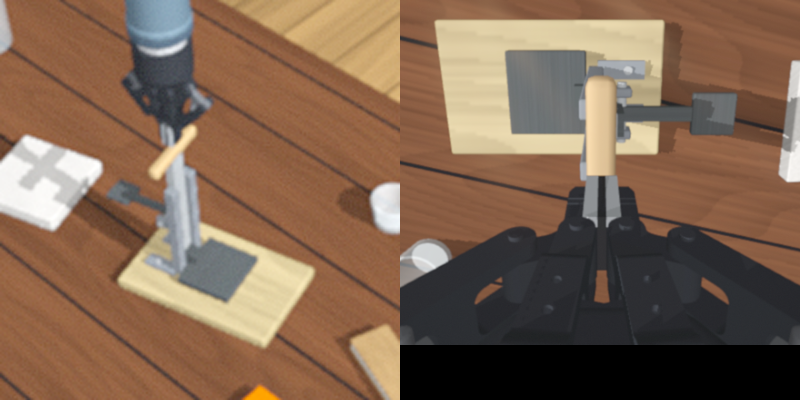

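The closed fingers stand in front of the bar: in the crop, its far end is at (600,75) and it disappears under the tips at (600,178). The bar therefore seems lower than, or offset from, where I grasped, so I'll triangulate it from both wrist poses.

Run:
```python
from h import *
np.set_printoptions(precision=4,suppress=True)
P3=pose("wrist"); R,t=P3
s=ctrl.observe()
p=[.492,.073,1.8135]
# pose at w2
i=ctrl.camera_info("wrist"); 
T=np.eye(4); q=[0,-.114,.993,0]; q=np.array([q[1],q[2],q[3],q[0]]); T[:3,:3]=Rn.from_quat(q).as_matrix(); T[:3,3]=[.4839,.0979,.3614]
M=np.linalg.inv(T@np.array(i["mount"])); P2=(M[:3,:3],M[:3,3])
print("pred far end,centre,near end",proj("wrist",w(p,[(44,50,245),(44,0,245),(44,-50,245)]),P3))
print("fingertip",proj("wrist",[np.array(s["eef_pos"])-[0,0,.017]],P3))
im=ctrl.grab_frame("wrist"); g=im[290:300:3].astype(int)
hsv=cv2.cvtColor(im,cv2.COLOR_RGB2HSV); 
col=im[170:310,322].astype(int); print([(170+k,*col[k]) for k in range(0,140,6)])
for u2,u3,n in [((344,162.5),(321,182),"far end")]:
    print(n,*tri([ray("wrist",u2,P2),ray("wrist",u3,P3)]))
row=im[230,280:360].astype(int); print([(280+k,*row[k]) for k in range(0,80,3)])
```

```text
pred far end,centre,near end [[320.3097 189.0833]
 [320.6367 304.3535]
 [320.9106 400.6057]]
fingertip [[319.6411 278.8121]]
[(170, np.int64(170), np.int64(175), np.int64(182)), (176, np.int64(104), np.int64(108), np.int64(112)), (182, np.int64(103), np.int64(105), np.int64(109)), (188, np.int64(196), np.int64(168), np.int64(129)), (194, np.int64(220), np.int64(192), np.int64(150)), (200, np.int64(227), np.int64(199), np.int64(157)), (206, np.int64(226), np.int64(198), np.int64(156)), (212, np.int64(226), np.int64(198), np.int64(156)), (218, np.int64(226), np.int64(198), np.int64(156)), (224, np.int64(226), np.int64(198), np.int64(155)), (230, np.int64(226), np.int64(198), np.int64(155)), (236, np.int64(226), np.int64(198), np.int64(154)), (242, np.int64(226), np.int64(198), np.int64(154)), (248, np.int64(226), np.int64(197), np.int64(154)), (254, np.int64(225), np.int64(197), np.int64(154)), (260, np.int64(225), np.int64(197), np.int64(154)), (266, np.int64(225), np.int64(197), np.int64(154)), (272, np.int64(225), np.int64(197), np.int64(154)), (278, np.int64(225), np.int64(196), np
[... 1049 characters left out ...]
np.int64(229), np.int64(200), np.int64(157)), (322, np.int64(226), np.int64(198), np.int64(155)), (325, np.int64(224), np.int64(196), np.int64(153)), (328, np.int64(222), np.int64(193), np.int64(150)), (331, np.int64(206), np.int64(178), np.int64(136)), (334, np.int64(183), np.int64(156), np.int64(119)), (337, np.int64(148), np.int64(129), np.int64(107)), (340, np.int64(90), np.int64(93), np.int64(95)), (343, np.int64(82), np.int64(86), np.int64(88)), (346, np.int64(81), np.int64(85), np.int64(87)), (349, np.int64(84), np.int64(88), np.int64(89)), (352, np.int64(84), np.int64(88), np.int64(90)), (355, np.int64(83), np.int64(87), np.int64(88)), (358, np.int64(83), np.int64(87), np.int64(88))]
```

Run:
```python
from h import *
np.set_printoptions(precision=2,suppress=True)
s=ctrl.observe(); e=np.array(s["eef_pos"])
p=[.492,.073,1.8135]
pts={"tcp":e,"tip":e-[0,0,.017],"hc":w(p,[44,0,237])[0],"h+":w(p,[44,50,237])[0],"h-":w(p,[44,-50,237])[0]}
for k,v in pts.items(): print(k,v,proj("side",v)[0],proj("wrist",v)[0])
a=snap("side")[150:250,210:310]; b=snap("wrist")[170:390,220:420]
a=cv2.resize(a,(400,400),interpolation=cv2.INTER_CUBIC); b=cv2.resize(b,(400,440),interpolation=cv2.INTER_CUBIC)
for k,v in pts.items():
    u=(proj("side",v)[0]-[210,150])*4; cv2.circle(a,tuple(int(x) for x in u),3,(255,0,0) if k=="tip" else (0,255,0) if k=="tcp" else (0,0,255),-1)
cv=np.zeros((440,800,3),np.uint8); cv[:400,:400]=a; cv[:,400:]=b
cv2.imwrite("pics/m4.png",cv[:,:,::-1])
```

```text
tcp [0.48 0.12 0.23] [255.48 206.52] [319.45 293.14]
tip [0.48 0.12 0.22] [255.96 211.09] [319.64 278.82]
hc [0.48 0.12 0.24] [255.07 205.34] [320.71 296.44]
h+ [0.43 0.1  0.24] [244.86 217.28] [320.41 185.95]
h- [0.53 0.13 0.24] [264.91 193.84] [320.96 389.46]
```

View pics/m4.png

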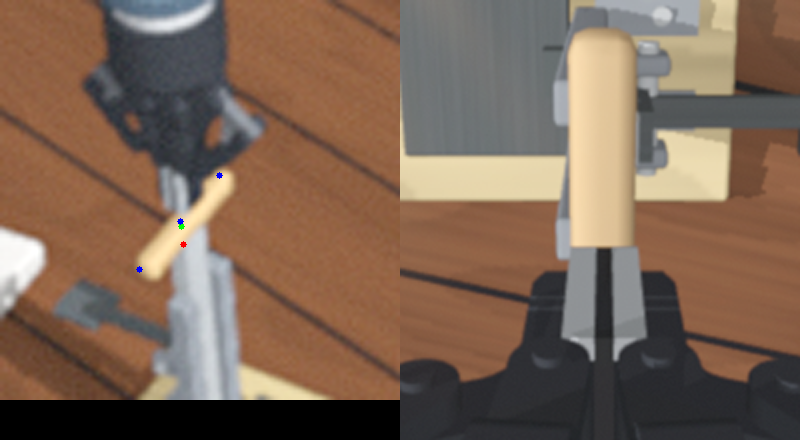

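The side crop shows the TCP mark on the bar at (182,227). In the wrist crop, the shut pads end at row 245, above the bar, so they closed over it without straddling it. There is free room below, so I'll reopen, go 20 mm lower and close again.

>>> {"fn": "move_arm", "kwargs": {"targets": [{"tx": 0, "ty": 0, "tz": 0, "roll": 0, "grip": 0.8}, {"tx": 0, "ty": 0, "tz": 0, "roll": 0, "grip": 0.8}, {"tx": 0, "ty": 0, "tz": 0, "roll": 0, "grip": 0.8}, {"tx": 0, "ty": 0, "tz": 1, "roll": 0, "grip": 0.8}, {"tx": 0, "ty": 0, "tz": 1, "roll": 0, "grip": 0.8}, {"tx": 0, "ty": 0, "tz": 0, "roll": 0, "grip": 0.3}, {"tx": 0, "ty": 0, "tz": 0, "roll": 0, "grip": 0}, {"tx": 0, "ty": 0, "tz": 0, "roll": 0, "grip": 0}, {"tx": 0, "ty": 0, "tz": 0, "roll": 0, "grip": 0}], "squeeze": 45}}

```text
t: 6.92
eef_pos: [0.4824, 0.1151, 0.2129]
eef_rot: [0.0, -0.121, 0.993, -0.0]
contact_force: [0.0, -0.3, 1.1]
width: 0.0129
gripper_force: 45.1
```

>>> {"fn": "move_arm", "kwargs": {"targets": [{"tx": 0, "ty": 0, "tz": -0.8, "roll": 0, "grip": 0}, {"tx": 0, "ty": 0, "tz": -0.8, "roll": 0, "grip": 0}, {"tx": 0, "ty": 0, "tz": -0.8, "roll": 0, "grip": 0}, {"tx": 0, "ty": 0, "tz": -0.8, "roll": 0, "grip": 0}, {"tx": 0, "ty": 0, "tz": -0.8, "roll": 0, "grip": 0}, {"tx": 0, "ty": 0, "tz": -0.8, "roll": 0, "grip": 0}, {"tx": 0, "ty": 0, "tz": -0.8, "roll": 0, "grip": 0}, {"tx": 0, "ty": 0, "tz": -0.8, "roll": 0, "grip": 0}, {"tx": 0, "ty": 0, "tz": -0.8, "roll": 0, "grip": 0}, {"tx": 0, "ty": 0, "tz": -0.8, "roll": 0, "grip": 0}]}}

```text
t: 8.18
eef_pos: [0.4822, 0.115, 0.2921]
eef_rot: [0.0, -0.121, 0.993, -0.0]
contact_force: [5.4, -0.5, -10.2]
width: 0.0127
gripper_force: 46.4
```

Run:
```python
from h import *
np.set_printoptions(precision=3,suppress=True)
st(); p=[.492,.073,1.8135]
snap("side")
for c in("side","wrist","top"):
    if c!="side": ctrl.grab_frame(c)
    P=pose(c)
    for l in("t_handle","plate"):
        print(c,l,[(np.round(x["location"],1),round(x["p"],2)) for x in ctrl.tip_of(c,l)[:2]],[proj(c,w(p,np.array(MOD[l])+[0,0,h]),P)[0] for h in(0,58,80)])
```

```text
t 8.18 pos [0.482 0.115 0.292] x-az -166.13 zax [ 0.    -0.001 -1.   ] F [  5.4  -0.5 -10.2] w 0.0127 gf 46.4 j7 1.55
side t_handle [(array([255.1, 184.3]), 0.79)] [array([255.074, 205.342]), array([253.373, 189.141]), array([252.704, 182.762])]
side plate [(array([274.2, 247.7]), 0.68), (array([276.6, 266.5]), 0.49)] [array([277.794, 265.63 ]), array([276.803, 252.288]), array([276.415, 247.05 ])]
wrist t_handle [(array([322.4, 315.3]), 0.88)] [array([321.412, 252.577]), array([321.274, 293.937]), array([321.195, 317.394])]
wrist plate [(array([263.8, 205. ]), 0.58)] [array([271.024, 191.068]), array([263.626, 201.148]), array([260.223, 205.785])]
top t_handle [(array([257.1, 247. ]), 0.57)] [array([259.408, 254.004]), array([256.274, 249.789]), array([255.007, 248.083])]
top plate [(array([287.7, 258. ]), 0.8), (array([272.7, 268.4]), 0.23)] [array([289.278, 261.95 ]), array([287.821, 258.691]), array([287.237, 257.386])]
```

Both views put the rail at about 0.079, so I'll release.

>>> {"fn": "move_arm", "kwargs": {"targets": [{"tx": 0, "ty": 0, "tz": 0, "roll": 0, "grip": 0.6}, {"tx": 0, "ty": 0, "tz": 0, "roll": 0, "grip": 0.6}, {"tx": 0, "ty": 0, "tz": 0, "roll": 0, "grip": 0.6}, {"tx": 0, "ty": 0, "tz": 0, "roll": 0, "grip": 0.6}, {"tx": 0, "ty": 0, "tz": -3, "roll": 0, "grip": 1}, {"tx": 0, "ty": 0, "tz": -3, "roll": 0, "grip": 1}, {"tx": 0, "ty": 0, "tz": -3, "roll": 0, "grip": 1}]}}

```text
t: 9.5
eef_pos: [0.4819, 0.1153, 0.3835]
eef_rot: [-0.0, -0.121, 0.993, 0.0]
contact_force: [0.5, 0.5, -0.2]
width: 0.0852
gripper_force: 0.0
```

Run:
```python
from h import *
np.set_printoptions(precision=3,suppress=True)
st(); p=[.492,.073,1.8135]
for c in("side","wrist","top"):
    ctrl.grab_frame(c); P=pose(c)
    for l in("t_handle","plate"):
        print(c,l,[(np.round(x["location"],1),round(x["p"],2)) for x in ctrl.tip_of(c,l)[:2]],[proj(c,w(p,np.array(MOD[l])+[0,0,h]),P)[0] for h in(58,76,80)])
a=np.radians(69.4); nb=np.array([.528,-.2405])
g=nb-.060*np.array([np.cos(a),np.sin(a)])
print(g); go([g[0],g[1],.15],69.4)
```

```text
t 9.5 pos [0.482 0.115 0.384] x-az -166.12 zax [-0.  0. -1.] F [ 0.5  0.5 -0.2] w 0.0852 gf 0.0 j7 1.52
side t_handle [(array([255.8, 186.3]), 0.82)] [array([253.373, 189.141]), array([252.827, 183.932]), array([252.704, 182.762])]
side plate [(array([276. , 246.7]), 0.73)] [array([276.803, 252.288]), array([276.486, 248.01 ]), array([276.415, 247.05 ])]
wrist t_handle [(array([321.3, 242.8]), 0.65)] [array([320.886, 237.558]), array([320.833, 245.715]), array([320.821, 247.687])]
wrist plate [(array([275.8, 187.9]), 0.75)] [array([273.929, 186.705]), array([272.103, 189.186]), array([271.678, 189.763])]
top t_handle [(array([257.7, 249.4]), 0.59)] [array([256.274, 249.789]), array([255.241, 248.398]), array([255.007, 248.083])]
top plate [(array([288.8, 259.8]), 0.91)] [array([287.821, 258.691]), array([287.345, 257.626]), array([287.237, 257.386])]
[ 0.507 -0.297]
t 9.95 pos [0.482 0.115 0.382] x-az -166.12 zax [-0.002 -0.001 -1.   ] F [ 0.2 -0.7 -0.6] w 0.0855 gf 0.0 j7 1.52
roll 2.173 tx,ty,tz [-37.66  16.86  23.16]
```

Handle and plate moved in the side view by the amount expected for 76 mm (−21.5 px measured against −21.4 predicted), so the plate is in the top notch. Next is the notebook.

>>> {"fn": "move_arm", "kwargs": {"targets": [{"tx": 0.93, "ty": -5.08, "tz": 0, "roll": 0, "grip": 1}, {"tx": 0.93, "ty": -5.08, "tz": 0, "roll": 0, "grip": 1}, {"tx": 0.93, "ty": -5.08, "tz": 2, "roll": 0, "grip": 1}, {"tx": 0.93, "ty": -5.08, "tz": 2, "roll": 0, "grip": 1}, {"tx": 0.93, "ty": -5.08, "tz": 2, "roll": 0, "grip": 1}, {"tx": 0.93, "ty": -5.08, "tz": 2, "roll": 0, "grip": 1}, {"tx": 0.93, "ty": -5.08, "tz": 2, "roll": 0, "grip": 1}, {"tx": 0.93, "ty": -5.08, "tz": 2, "roll": 0, "grip": 1}, {"tx": 0, "ty": 0, "tz": 0, "roll": 0.181, "grip": 1}, {"tx": 0, "ty": 0, "tz": 0, "roll": 0.181, "grip": 1}]}}

```text
t: 11.2
eef_pos: [0.5065, -0.2979, 0.2614]
eef_rot: [-0.001, 0.064, 0.998, 0.0]
contact_force: [0.5, 0.1, 0.4]
width: 0.0856
gripper_force: 0.0
```

>>> {"fn": "move_arm", "kwargs": {"targets": [{"tx": 0, "ty": 0, "tz": 0, "roll": 0.181, "grip": 1}, {"tx": 0, "ty": 0, "tz": 0, "roll": 0.181, "grip": 1}, {"tx": 0, "ty": 0, "tz": 0, "roll": 0.181, "grip": 1}, {"tx": 0, "ty": 0, "tz": 0, "roll": 0.181, "grip": 1}, {"tx": 0, "ty": 0, "tz": 0, "roll": 0.181, "grip": 1}, {"tx": 0, "ty": 0, "tz": 0, "roll": 0.181, "grip": 1}, {"tx": 0, "ty": 0, "tz": 0, "roll": 0.181, "grip": 1}, {"tx": 0, "ty": 0, "tz": 0, "roll": 0.181, "grip": 1}, {"tx": 0, "ty": 0, "tz": 0, "roll": 0.181, "grip": 1}, {"tx": 0, "ty": 0, "tz": 0, "roll": 0.181, "grip": 1}]}}

```text
t: 12.45
eef_pos: [0.5072, -0.2968, 0.262]
eef_rot: [-0.0, 0.824, 0.567, -0.0]
contact_force: [0.7, 0.5, 0.4]
width: 0.0852
gripper_force: 0.0
```

Run:
```python
from h import *
np.set_printoptions(precision=4,suppress=True)
st(); P=pose("wrist"); im=snap("wrist","w5"); N=None
for q in ctrl.trace("wrist","notebook"):
    m=q["region"]; col=im[m].mean(0); print(q["p"],q["extent"],col)
    if 90<col[2]<165 and col[0]-col[2]>50:
        for a in(-1.97,-1.9):
            for z in(0.,): 
                r=nbfit("wrist",P,m,z,(.528,-.2405,a)); print(r); N=r[0]
a=N[2]+np.pi; g=N[:2]-.060*np.array([np.cos(a),np.sin(a)]); print(g,np.degrees(a)); go([g[0],g[1],.1],np.degrees(a))
```

```text
t 12.45 pos [ 0.5072 -0.2968  0.262 ] x-az 69.11 zax [-0.001  0.    -1.   ] F [0.7 0.5 0.4] w 0.0852 gf 0.0 j7 0.58
0.98 [95.6, 72.4, 219.6, 226.9] [248.9235 161.2854  62.9775]
0.75 [293.9, 56.5, 352.4, 211.2] [216.4041 183.1422 137.5784]
(array([ 0.5295, -0.2388, -1.9323]), np.float64(0.018570943268033064))
(array([ 0.5295, -0.2387, -1.9311]), np.float64(0.01913713056279017))
0.63 [143.1, 269.5, 269.2, 347.9] [156.681   86.3219 188.0266]
[ 0.5084 -0.2949] 69.35403406606174
t 12.55 pos [ 0.5072 -0.2968  0.2618] x-az 69.38 zax [-0.002 -0.    -1.   ] F [-0.9 -0.   0.1] w 0.0856 gf 0.0 j7 0.58
roll 0.0 tx,ty,tz [ 0.22  0.04 16.18]
```

View pics/w5.png

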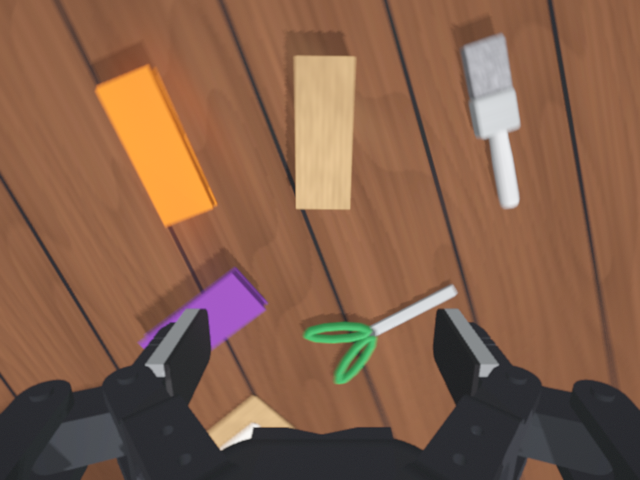

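The wrist view shows the kraft notebook upright at cols 294–353, rows 56–210, with its near end under the grasp point. The scissors are clear of it at (385,320), and the fit agrees with the earlier ones. I'll go down and grasp.

>>> {"fn": "move_arm", "kwargs": {"targets": [{"tx": 0.2, "ty": 0, "tz": 4.8, "roll": 0, "grip": 1}, {"tx": 0, "ty": 0, "tz": 4.8, "roll": 0, "grip": 1}, {"tx": 0, "ty": 0, "tz": 4.8, "roll": 0, "grip": 1}, {"tx": 0, "ty": 0, "tz": 4.8, "roll": 0, "grip": 1}, {"tx": 0, "ty": 0, "tz": 3, "roll": 0, "grip": 1}, {"tx": 0, "ty": 0, "tz": 1.6, "roll": 0, "grip": 1}, {"tx": 0, "ty": 0, "tz": 0, "roll": 0, "grip": 0.5}, {"tx": 0, "ty": 0, "tz": 0, "roll": 0, "grip": 0.5}, {"tx": 0, "ty": 0, "tz": 0, "roll": 0, "grip": 0.5}], "squeeze": 40}}

```text
t: 13.68
eef_pos: [0.5088, -0.2957, 0.0257]
eef_rot: [0.001, 0.822, 0.57, 0.001]
contact_force: [-0.2, -0.0, 0.5]
width: 0.0431
gripper_force: 0.0
```

The fingers closed to 43 mm above the notebook, whose top is at 20 mm. So the real fingertips stand about 35–40 mm higher than stated, which also explains the first miss on the handle. I'll reopen and go lower carefully, watching the force.

>>> {"fn": "move_arm", "kwargs": {"targets": [{"tx": 0, "ty": 0, "tz": 0, "roll": 0, "grip": 0.85}, {"tx": 0, "ty": 0, "tz": 0, "roll": 0, "grip": 0.85}, {"tx": 0, "ty": 0, "tz": 1, "roll": 0, "grip": 0.85}, {"tx": 0, "ty": 0, "tz": 1, "roll": 0, "grip": 0.85}, {"tx": 0, "ty": 0, "tz": 0.5, "roll": 0, "grip": 0.85}, {"tx": 0, "ty": 0, "tz": 0.5, "roll": 0, "grip": 0.85}, {"tx": 0, "ty": 0, "tz": 0, "roll": 0, "grip": 0.85}]}}

```text
t: 14.55
eef_pos: [0.5077, -0.2952, -0.0059]
eef_rot: [-0.0, 0.822, 0.569, -0.0]
contact_force: [-0.4, 0.6, 0.4]
width: 0.0728
gripper_force: 0.0
```

Run:
```python
from h import *
np.set_printoptions(precision=4,suppress=True)
st(); P=pose("wrist"); im=snap("wrist","w6"); cv2.imwrite("pics/w6c.png",cv2.resize(im[120:400,160:480],(640,560))[:,:,::-1])
# world points projected: notebook near-end top corners and table points
p=[.5295,-.2388,1.2093]
print(proj("wrist",w(p,[(-75,29,20),(-75,-29,20),(-75,29,0),(-75,-29,0)]),P))
```

```text
t 14.55 pos [ 0.5077 -0.2952 -0.0059] x-az 69.42 zax [-0.001  0.    -1.   ] F [-0.4  0.6  0.4] w 0.0728 gf 0.0 j7 0.81
[[254.1258 353.3508]
 [395.4693 353.5102]
 [261.4308 328.3213]
 [387.5015 328.4638]]
```

View pics/w6c.png

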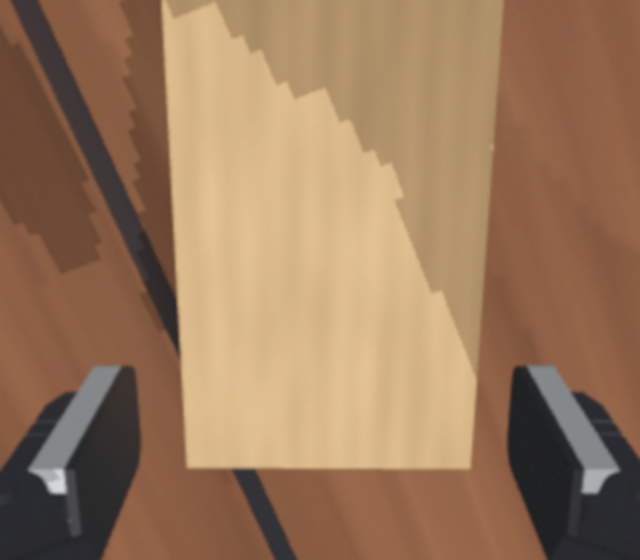

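The pads straddle the notebook's near end symmetrically (crop cols 135–512, notebook 187–470). From the image the tips are still at z of about 0.025, so I'll go down 17 mm more and close.

>>> {"fn": "move_arm", "kwargs": {"targets": [{"tx": 0, "ty": 0, "tz": 0.6, "roll": 0, "grip": 0.85}, {"tx": 0, "ty": 0, "tz": 0.6, "roll": 0, "grip": 0.85}, {"tx": 0, "ty": 0, "tz": 0.5, "roll": 0, "grip": 0.85}, {"tx": 0, "ty": 0, "tz": 0, "roll": 0, "grip": 0.5}, {"tx": 0, "ty": 0, "tz": 0, "roll": 0, "grip": 0.5}, {"tx": 0, "ty": 0, "tz": 0, "roll": 0, "grip": 0.5}, {"tx": 0, "ty": 0, "tz": 0, "roll": 0, "grip": 0.5}], "squeeze": 40}}

```text
t: 15.48
eef_pos: [0.508, -0.2952, -0.0225]
eef_rot: [0.0, 0.822, 0.57, -0.0]
contact_force: [0.1, 0.9, -2.6]
width: 0.057
gripper_force: 43.5
```

>>> {"fn": "move_arm", "kwargs": {"targets": [{"tx": 0, "ty": 0, "tz": -2, "roll": 0, "grip": 0.5}, {"tx": 0, "ty": 0, "tz": -3, "roll": 0, "grip": 0.5}, {"tx": 0, "ty": 0, "tz": -3, "roll": 0, "grip": 0.5}, {"tx": 0, "ty": 0, "tz": 0, "roll": -0.151, "grip": 0.5}, {"tx": 0, "ty": 0, "tz": 0, "roll": -0.151, "grip": 0.5}, {"tx": 0, "ty": 0, "tz": 0, "roll": -0.15, "grip": 0.5}, {"tx": 0, "ty": 0, "tz": 0, "roll": -0.15, "grip": 0.5}]}}

```text
t: 16.35
eef_pos: [0.508, -0.2956, 0.0589]
eef_rot: [0.001, 0.614, 0.789, -0.0]
contact_force: [0.3, 0.2, -2.2]
width: 0.0571
gripper_force: 43.7
```

Run:
```python
from h import *
np.set_printoptions(precision=4,suppress=True)
p=[.492,.073,1.8135]
for x in(-210,-120):
    q=w(p,[x,0,0])[0]; go([q[0],q[1],.006],np.degrees(p[2]))
P=pose("wrist"); im=snap("wrist")
for q in ctrl.trace("wrist","notebook")[:2]:
    m=q["region"]; print(q["p"],q["extent"],im[m].mean(0))
# nb expected silhouette if held level at grip
s=ctrl.observe(); e=np.array(s["eef_pos"]); yaw=np.radians(103.9); c=e[:2]+.0604*np.array([np.cos(yaw),np.sin(yaw)])
print("pred far end top corners",proj("wrist",w([c[0],c[1],yaw],[(75,29,20+1000*(e[2]+.0225)),(75,-29,20+1000*(e[2]+.0225)),(-75,29,20+1000*(e[2]+.0225)),(-75,-29,20+1000*(e[2]+.0225))]),P))
```

```text
t 16.35 pos [ 0.508  -0.2956  0.0589] x-az 104.19 zax [ 0.001 -0.001 -1.   ] F [ 0.3  0.2 -2.2] w 0.0571 gf 43.7 j7 1.25
roll 0.005 tx,ty,tz [15.16  7.3   5.29]
t 16.35 pos [ 0.508  -0.2956  0.0589] x-az 104.19 zax [ 0.001 -0.001 -1.   ] F [ 0.3  0.2 -2.2] w 0.0571 gf 43.7 j7 1.25
roll 0.005 tx,ty,tz [24.16  7.3   5.29]
0.89 [7.0, 1.5, 154.2, 163.8] [231.4646 144.3657  52.4867]
0.57 [0.0, 275.2, 123.1, 380.4] [133.6352  70.8887 164.794 ]
pred far end top corners [[ 211.2646 -118.9969]
 [ 438.8952 -117.8755]
 [ 244.0297  380.4895]
 [ 400.9623  380.927 ]]
```

>>> {"fn": "move_arm", "kwargs": {"targets": [{"tx": 3.8, "ty": 1.8, "tz": 0, "roll": 0.005, "grip": 0.5}, {"tx": 3.8, "ty": 1.8, "tz": 0, "roll": 0, "grip": 0.5}, {"tx": 3.8, "ty": 1.8, "tz": 0, "roll": 0, "grip": 0.5}, {"tx": 3.8, "ty": 1.9, "tz": 0, "roll": 0, "grip": 0.5}, {"tx": 0, "ty": 0, "tz": 2.7, "roll": 0, "grip": 0.5}, {"tx": 0, "ty": 0, "tz": 2.6, "roll": 0, "grip": 0.5}, {"tx": 0, "ty": 0, "tz": 0, "roll": 0, "grip": 0.5}]}}

```text
t: 17.32
eef_pos: [0.5416, -0.13, 0.0038]
eef_rot: [-0.001, 0.619, 0.785, -0.001]
contact_force: [0.0, -0.1, -1.9]
width: 0.0575
gripper_force: 44.0
```

Run:
```python
from h import *
np.set_printoptions(precision=4,suppress=True)
p=[.492,.073,1.8135]; q=w(p,[-120,0,0])[0]; go([q[0],q[1],.006],np.degrees(p[2]))
a=snap("side")[180:330,210:410]; b=snap("wrist"); 
cv=np.zeros((300,800,3),np.uint8); cv[:,:400]=cv2.resize(a,(400,300),interpolation=cv2.INTER_CUBIC); cv[:,400:]=cv2.resize(b,(400,300)); cv2.imwrite("pics/m7.png",cv[:,:,::-1])
```

```text
t 17.32 pos [ 0.5416 -0.13    0.0038] x-az 103.49 zax [-0.003  0.    -1.   ] F [ 0.  -0.1 -1.9] w 0.0575 gf 44.0 j7 1.03
roll -0.007 tx,ty,tz [ 8.9   0.06 -0.22]
```

View pics/m7.png

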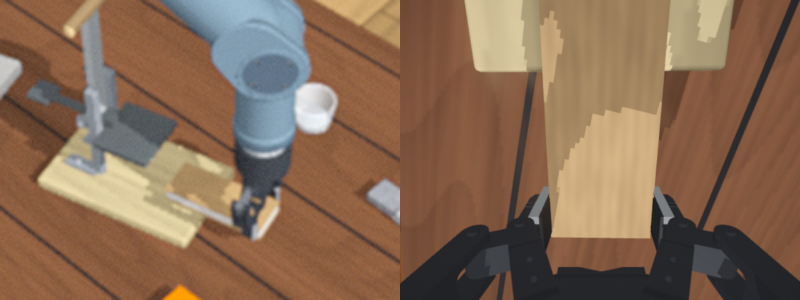

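The plate is raised, the notebook is held level and centred over the foot (foot 472–730, notebook 540–668 in the crop). Advance under the plate.

>>> {"fn": "move_arm", "kwargs": {"targets": [{"tx": 2, "ty": 0, "tz": 0, "roll": -0.007, "grip": 0.5}, {"tx": 2, "ty": 0, "tz": 0, "roll": 0, "grip": 0.5}, {"tx": 2, "ty": 0, "tz": 0, "roll": 0, "grip": 0.5}, {"tx": 2, "ty": 0, "tz": 0, "roll": 0, "grip": 0.5}, {"tx": 0.9, "ty": 0, "tz": 0, "roll": 0, "grip": 0.5}, {"tx": 0, "ty": 0, "tz": 0.4, "roll": 0, "grip": 0.5}, {"tx": 0, "ty": 0, "tz": 0.3, "roll": 0, "grip": 0.5}]}}

```text
t: 18.3
eef_pos: [0.5217, -0.0446, -0.0025]
eef_rot: [0.0, 0.616, 0.788, -0.0]
contact_force: [-1.0, -0.9, -1.9]
width: 0.0575
gripper_force: 44.1
```

>>> {"fn": "move_arm", "kwargs": {"targets": [{"tx": 0, "ty": 0, "tz": 0.2, "roll": 0, "grip": 0.5}, {"tx": 0.5, "ty": 0, "tz": 0, "roll": 0, "grip": 0.5}, {"tx": 0.5, "ty": 0, "tz": 0, "roll": 0, "grip": 0.5}, {"tx": 0.3, "ty": 0, "tz": 0, "roll": 0, "grip": 0.5}]}}

```text
t: 18.8
eef_pos: [0.5182, -0.0307, -0.0045]
eef_rot: [-0.0, 0.615, 0.788, 0.0]
contact_force: [0.3, -0.7, -2.0]
width: 0.0573
gripper_force: 44.1
```

>>> {"fn": "move_arm", "kwargs": {"targets": [{"tx": 0.2, "ty": 0, "tz": 0, "roll": 0, "grip": 0.5}, {"tx": 0.1, "ty": 0, "tz": 0, "roll": 0, "grip": 0.5}]}}

```text
t: 19.05
eef_pos: [0.5179, -0.0297, -0.0043]
eef_rot: [0.001, 0.616, 0.788, -0.0]
contact_force: [0.5, -5.9, -2.1]
width: 0.0573
gripper_force: 43.9
```

Contact force built up at press x of about −0.0455, so it has butted against the uprights. I'll set it down and release.

>>> {"fn": "move_arm", "kwargs": {"targets": [{"tx": 0, "ty": 0, "tz": 0.15, "roll": 0, "grip": 0.5}, {"tx": 0, "ty": 0, "tz": 0.1, "roll": 0, "grip": 0.5}]}}

```text
t: 19.3
eef_pos: [0.5179, -0.0296, -0.005]
eef_rot: [0.0, 0.616, 0.788, 0.0]
contact_force: [-9.1, -1.7, 38.0]
width: 0.057
gripper_force: 48.4
```

Run:
```python
from h import *
st()
```

```text
t 19.3 pos [ 0.5179 -0.0296 -0.005 ] x-az 104.0 zax [ 0.001  0.001 -1.   ] F [-9.1 -1.7 38. ] w 0.057 gf 48.4 j7 0.91
```

>>> {"fn": "move_arm", "kwargs": {"targets": [{"tx": 0, "ty": 0, "tz": -0.2, "roll": 0, "grip": 0.5}, {"tx": 0, "ty": 0, "tz": 0, "roll": 0, "grip": 0.85}, {"tx": 0, "ty": 0, "tz": 0, "roll": 0, "grip": 0.85}, {"tx": 0, "ty": 0, "tz": 0, "roll": 0, "grip": 0.85}]}}

```text
t: 19.8
eef_pos: [0.5174, -0.0277, -0.0052]
eef_rot: [-0.0, 0.615, 0.788, 0.0]
contact_force: [-0.2, -0.0, 0.2]
width: 0.0725
gripper_force: 0.0
```

>>> {"fn": "move_arm", "kwargs": {"targets": [{"tx": -3, "ty": 0, "tz": 0, "roll": 0, "grip": 0.85}, {"tx": -4, "ty": 0, "tz": 0, "roll": 0, "grip": 0.85}, {"tx": -4, "ty": 0, "tz": -4, "roll": 0, "grip": 0.85}, {"tx": -2, "ty": 0, "tz": -5, "roll": 0, "grip": 0.85}, {"tx": 0, "ty": 0, "tz": -5, "roll": 0, "grip": 0.85}, {"tx": 0, "ty": 0, "tz": -5, "roll": 0, "grip": 0.85}]}}

```text
t: 20.55
eef_pos: [0.5488, -0.1545, 0.1864]
eef_rot: [-0.0, 0.616, 0.788, 0.0]
contact_force: [0.8, 1.4, 0.3]
width: 0.0725
gripper_force: 0.0
```

Run:
```python
from h import *
np.set_printoptions(precision=4,suppress=True)
st(); p=[.492,.073,1.8135]
P=pose("wrist"); b=snap("wrist"); a=snap("side")[170:320,180:380]
# rear end of notebook expected at home (x -120)
print(proj("wrist",w(p,[(-120,29,38),(-120,-29,38),(-130,75,18),(-130,-75,18),(-55,29,38),(-55,-29,38)]),P))
cv=np.zeros((480,800,3),np.uint8); cv[:200,:266]=cv2.resize(a,(266,200)); cv[:,266:]=cv2.resize(b[:,53:587],(534,480)); cv2.imwrite("pics/m8.png",cv[:,:,::-1])
for l in("notebook",): print([(x["extent"],round(x["p"],2)) for x in ctrl.recognise("wrist",l)])
```

```text
t 20.55 pos [ 0.5488 -0.1545  0.1864] x-az 104.0 zax [-0.  0. -1.] F [0.8 1.4 0.3] w 0.0725 gf 0.0 j7 0.89
[[282.6594  68.8686]
 [360.42    68.8974]
 [228.2099  85.7081]
 [414.8929  85.7794]
 [279.9752 -32.2298]
 [363.1751 -32.2051]]
[([284.2, 0.0, 363.9, 75.2], 0.97), ([70.4, 106.0, 158.4, 288.6], 0.83), ([0.5, 344.7, 128.4, 408.6], 0.65)]
```

View pics/m8.png

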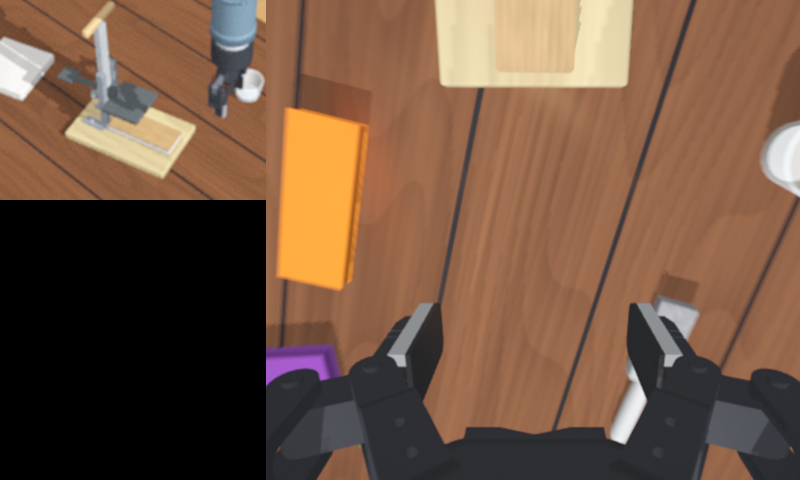

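The notebook's rear end is at row 72–75 and home predicts row 69, so it sits about 3–5 mm short. I'll nudge it home with the shut fingers.

>>> {"fn": "move_arm", "kwargs": {"targets": [{"tx": 2, "ty": 0, "tz": 4.6, "roll": 0, "grip": 0}, {"tx": 2, "ty": 0, "tz": 4.6, "roll": 0, "grip": 0}, {"tx": 2, "ty": 0, "tz": 4.6, "roll": 0, "grip": 0}, {"tx": 2, "ty": 0, "tz": 4.6, "roll": 0, "grip": 0}, {"tx": 0.8, "ty": 0, "tz": 0, "roll": 0, "grip": 0}, {"tx": 0.6, "ty": 0, "tz": 0, "roll": 0, "grip": 0}, {"tx": 0.3, "ty": 0, "tz": 0, "roll": 0, "grip": 0}]}}

```text
t: 21.58
eef_pos: [0.5269, -0.0609, 0.0026]
eef_rot: [0.001, 0.616, 0.788, 0.001]
contact_force: [0.9, 0.1, 0.6]
width: 0.0002
gripper_force: 0.0
```

>>> {"fn": "move_arm", "kwargs": {"targets": [{"tx": 0.2, "ty": 0, "tz": 0, "roll": 0, "grip": 0}, {"tx": 0.2, "ty": 0, "tz": 0, "roll": 0, "grip": 0}]}}

```text
t: 21.82
eef_pos: [0.5251, -0.0567, 0.0017]
eef_rot: [0.001, 0.616, 0.788, 0.0]
contact_force: [0.2, 0.8, 0.3]
width: 0.0
gripper_force: 0.0
```

>>> {"fn": "move_arm", "kwargs": {"targets": [{"tx": 0.2, "ty": 0, "tz": 0, "roll": 0, "grip": 0}, {"tx": 0.2, "ty": 0, "tz": 0, "roll": 0, "grip": 0}]}}

```text
t: 22.08
eef_pos: [0.525, -0.055, 0.0016]
eef_rot: [0.002, 0.616, 0.788, -0.0]
contact_force: [3.9, -7.6, -0.9]
width: 0.0003
gripper_force: 4.1
```

Butted at 7.6 N. I'll back off, go up and over the handle, and move to the thumb pad.

>>> {"fn": "move_arm", "kwargs": {"targets": [{"tx": -1.5, "ty": 0, "tz": 0, "roll": 0, "grip": 0}, {"tx": -1.5, "ty": 0, "tz": -4, "roll": 0, "grip": 0}, {"tx": 0, "ty": 0, "tz": -6, "roll": 0, "grip": 0}, {"tx": 0, "ty": 0, "tz": -6, "roll": 0, "grip": 0}, {"tx": 0, "ty": 0, "tz": -6, "roll": 0, "grip": 0}, {"tx": 0, "ty": 0, "tz": -6, "roll": 0, "grip": 0}, {"tx": 0, "ty": 0, "tz": -6, "roll": 0, "grip": 0}, {"tx": 5, "ty": 0, "tz": 0, "roll": 0, "grip": 0}, {"tx": 5, "ty": 0, "tz": 0, "roll": 0, "grip": 0}, {"tx": 5, "ty": 0, "tz": 0, "roll": 0, "grip": 0}]}}

```text
t: 23.32
eef_pos: [0.4937, 0.0646, 0.3411]
eef_rot: [-0.0, 0.616, 0.788, -0.0]
contact_force: [1.3, 0.8, -0.0]
width: -0.0002
gripper_force: 0.0
```

>>> {"fn": "move_arm", "kwargs": {"targets": [{"tx": 5, "ty": 0, "tz": 0, "roll": 0, "grip": 0}, {"tx": 5, "ty": 0, "tz": 0, "roll": 0, "grip": 0}, {"tx": 5, "ty": 0, "tz": 0, "roll": 0, "grip": 0}, {"tx": 0, "ty": 0, "tz": 0, "roll": 0, "grip": 0}]}}

```text
t: 23.82
eef_pos: [0.4565, 0.2131, 0.3405]
eef_rot: [-0.001, 0.613, 0.79, -0.001]
contact_force: [0.5, -0.6, -0.1]
width: -0.0
gripper_force: 0.0
```

Run:
```python
from h import *
np.set_printoptions(precision=4,suppress=True)
p=[.492,.073,1.8135]; q=w(p,[139,0,0])[0]; go([q[0],q[1],.11],np.degrees(p[2]))
for c in("wrist","side","top"):
    ctrl.grab_frame(c); P=pose(c)
    for l in("pawl_pad","t_handle"): print(c,l,[(np.round(x["location"],1),round(x["p"],2)) for x in ctrl.tip_of(c,l)[:2]],proj(c,w(p,np.array(MOD[l])+[0,0,76 if l=="t_handle" else 0]),P)[0])
    print([(np.round(x["extent"]),round(x["p"],2)) for x in ctrl.recognise(c,"pawl_pad")[:2]])
```

```text
t 23.82 pos [0.4565 0.2131 0.3405] x-az 104.45 zax [-0.002 -0.    -1.   ] F [ 0.5 -0.6 -0.1] w -0.0 gf 0.0 j7 -0.04
roll 0.01 tx,ty,tz [-0.55  0.08 23.05]
wrist pawl_pad [] [322.717  204.8496]
wrist t_handle [(array([325. , 426.8]), 0.87)] [322.418  421.4244]
[(array([304., 189., 340., 296.]), 0.91)]
side pawl_pad [(array([228.1, 223. ]), 0.48)] [230.2571 224.7512]
side t_handle [(array([257.1, 186.8]), 0.73)] [252.8266 183.9315]
[(array([224., 218., 255., 236.]), 0.51)]
top pawl_pad [(array([233.2, 270.8]), 0.69)] [229.6956 269.9031]
top t_handle [(array([254.7, 247.3]), 0.88)] [255.2406 248.3979]
[]
```

The pad's pixels in the wrist view (cols 304–340, top row 189) match the prediction of (323,205). I'll descend.

>>> {"fn": "move_arm", "kwargs": {"targets": [{"tx": -0.5, "ty": 0.1, "tz": 0, "roll": 0.01, "grip": 0}, {"tx": 0, "ty": 0, "tz": 5, "roll": 0, "grip": 0}, {"tx": 0, "ty": 0, "tz": 5, "roll": 0, "grip": 0}, {"tx": 0, "ty": 0, "tz": 5, "roll": 0, "grip": 0}, {"tx": 0, "ty": 0, "tz": 5, "roll": 0, "grip": 0}, {"tx": 0, "ty": 0, "tz": 3, "roll": 0, "grip": 0}, {"tx": 0, "ty": 0, "tz": 0, "roll": 0, "grip": 0}]}}

```text
t: 25.3
eef_pos: [0.4591, 0.2036, 0.1095]
eef_rot: [-0.0, 0.62, 0.785, -0.002]
contact_force: [-0.3, -0.2, 0.0]
width: -0.0
gripper_force: 0.0
```

>>> {"fn": "move_arm", "kwargs": {"targets": [{"tx": 0, "ty": 0, "tz": 0.5, "roll": 0, "grip": 0}, {"tx": 0, "ty": 0, "tz": 0.5, "roll": 0, "grip": 0}, {"tx": 0, "ty": 0, "tz": 0.5, "roll": 0, "grip": 0}]}}

```text
t: 25.68
eef_pos: [0.4609, 0.2053, 0.0966]
eef_rot: [0.0, 0.619, 0.785, 0.001]
contact_force: [-0.3, 0.7, 2.8]
width: 0.0001
gripper_force: 1.9
```

Contact came just as expected, with the tip at about 0.119. I'll press 23 mm further and hold.

>>> {"fn": "move_arm", "kwargs": {"targets": [{"tx": 0, "ty": 0, "tz": 0.6, "roll": 0, "grip": 0}, {"tx": 0, "ty": 0, "tz": 0.6, "roll": 0, "grip": 0}, {"tx": 0, "ty": 0, "tz": 0.6, "roll": 0, "grip": 0}, {"tx": 0, "ty": 0, "tz": 0.5, "roll": 0, "grip": 0}, {"tx": 0, "ty": 0, "tz": 0, "roll": 0, "grip": 0}, {"tx": 0, "ty": 0, "tz": 0, "roll": 0, "grip": 0}, {"tx": 0, "ty": 0, "tz": 0, "roll": 0, "grip": 0}, {"tx": 0, "ty": 0, "tz": 0, "roll": 0, "grip": 0}, {"tx": 0, "ty": 0, "tz": 0, "roll": 0, "grip": 0}, {"tx": 0, "ty": 0, "tz": 0, "roll": 0, "grip": 0}]}}

```text
t: 26.92
eef_pos: [0.4602, 0.2047, 0.073]
eef_rot: [-0.0, 0.619, 0.785, -0.0]
contact_force: [-0.3, 0.2, 2.6]
width: -0.0001
gripper_force: 0.9
```

>>> {"fn": "move_arm", "kwargs": {"targets": [{"tx": 0, "ty": 0, "tz": 0, "roll": 0, "grip": 0}, {"tx": 0, "ty": 0, "tz": 0, "roll": 0, "grip": 0}, {"tx": 0, "ty": 0, "tz": 0, "roll": 0, "grip": 0}, {"tx": 0, "ty": 0, "tz": 0, "roll": 0, "grip": 0}, {"tx": 0, "ty": 0, "tz": 0, "roll": 0, "grip": 0}, {"tx": 0, "ty": 0, "tz": 0, "roll": 0, "grip": 0}, {"tx": 0, "ty": 0, "tz": 0, "roll": 0, "grip": 0}, {"tx": 0, "ty": 0, "tz": 0, "roll": 0, "grip": 0}, {"tx": 0, "ty": 0, "tz": 0, "roll": 0, "grip": 0}, {"tx": 0, "ty": 0, "tz": 0, "roll": 0, "grip": 0}]}}

```text
t: 28.18
eef_pos: [0.4603, 0.2047, 0.073]
eef_rot: [-0.0, 0.619, 0.785, -0.0]
contact_force: [-1.3, -1.6, 2.2]
width: -0.0
gripper_force: 0.9
```

>>> {"fn": "move_arm", "kwargs": {"targets": [{"tx": 0, "ty": 0, "tz": 0, "roll": 0, "grip": 0}, {"tx": 0, "ty": 0, "tz": 0, "roll": 0, "grip": 0}, {"tx": 0, "ty": 0, "tz": 0, "roll": 0, "grip": 0}, {"tx": 0, "ty": 0, "tz": 0, "roll": 0, "grip": 0}, {"tx": 0, "ty": 0, "tz": 0, "roll": 0, "grip": 0}, {"tx": 0, "ty": 0, "tz": 0, "roll": 0, "grip": 0}, {"tx": 0, "ty": 0, "tz": 0, "roll": 0, "grip": 0}, {"tx": 0, "ty": 0, "tz": 0, "roll": 0, "grip": 0}, {"tx": 0, "ty": 0, "tz": 0, "roll": 0, "grip": 0}, {"tx": 0, "ty": 0, "tz": 0, "roll": 0, "grip": 0}]}}

```text
t: 29.42
eef_pos: [0.4603, 0.2047, 0.073]
eef_rot: [-0.0, 0.619, 0.785, 0.0]
contact_force: [-2.1, 0.3, 1.3]
width: 0.0001
gripper_force: 0.9
```

Run:
```python
from h import *
np.set_printoptions(precision=3,suppress=True)
st(); p=[.492,.073,1.8135]
for c in("side","top"):
    im=snap(c); P=pose(c)
    if c=="side": cv2.imwrite("pics/m9.png",cv2.resize(im[170:320,180:380],(800,600),interpolation=cv2.INTER_CUBIC)[:,:,::-1])
    for l in("t_handle","plate"): print(c,l,[(np.round(x["location"],1),round(x["p"],2)) for x in ctrl.tip_of(c,l)[:2]],[proj(c,w(p,np.array(MOD[l])+[0,0,h]),P)[0] for h in(16,76)])
```

```text
t 29.43 pos [0.46  0.205 0.073] x-az 103.47 zax [-0.  0. -1.] F [-2.1  0.3  1.3] w 0.0001 gf 0.9 j7 0.3
side t_handle [(array([436. , 377.7]), 0.73), (array([258.5, 201.9]), 0.59)] [array([254.613, 200.96 ]), array([252.827, 183.932])]
side plate [(array([278.7, 261. ]), 0.66)] [array([277.526, 262.016]), array([276.486, 248.01 ])]
top t_handle [(array([258.6, 255.5]), 0.58)] [array([258.572, 252.879]), array([255.241, 248.398])]
top plate [(array([293.2, 264.6]), 0.85)] [array([288.888, 261.076]), array([287.345, 257.626])]
```

View pics/m9.png

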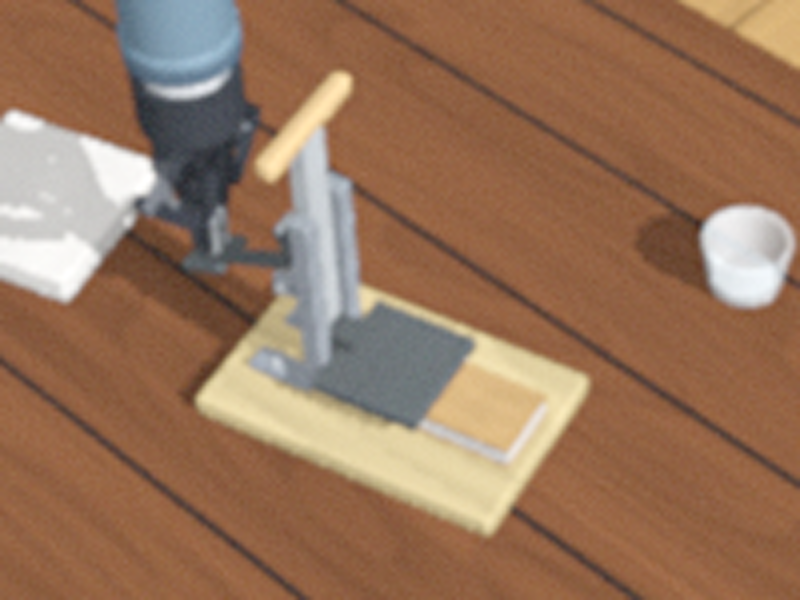

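The plate now rests on the notebook (plate crop about (390,365), notebook end showing at (490,410)). I'll hold a second longer, then let go.

>>> {"fn": "move_arm", "kwargs": {"targets": [{"tx": 0, "ty": 0, "tz": 0, "roll": 0, "grip": 0}, {"tx": 0, "ty": 0, "tz": 0, "roll": 0, "grip": 0}, {"tx": 0, "ty": 0, "tz": 0, "roll": 0, "grip": 0}, {"tx": 0, "ty": 0, "tz": 0, "roll": 0, "grip": 0}, {"tx": 0, "ty": 0, "tz": 0, "roll": 0, "grip": 0}, {"tx": 0, "ty": 0, "tz": 0, "roll": 0, "grip": 0}, {"tx": 0, "ty": 0, "tz": -1, "roll": 0, "grip": 0}, {"tx": 0, "ty": 0, "tz": -1, "roll": 0, "grip": 0}, {"tx": 0, "ty": 0, "tz": -2, "roll": 0, "grip": 0}, {"tx": 0, "ty": 0, "tz": -4, "roll": 0, "grip": 0}]}}

```text
t: 30.98
eef_pos: [0.4597, 0.204, 0.1535]
eef_rot: [0.0, 0.619, 0.785, -0.001]
contact_force: [0.0, 0.2, 1.4]
width: 0.0
gripper_force: 0.0
```

>>> {"fn": "move_arm", "kwargs": {"targets": [{"tx": 0, "ty": 0, "tz": -5, "roll": 0, "grip": 0}, {"tx": 0, "ty": 0, "tz": -5, "roll": 0, "grip": 0}, {"tx": 0, "ty": 0, "tz": 0, "roll": 0, "grip": 0}, {"tx": 0, "ty": 0, "tz": 0, "roll": 0, "grip": 0}, {"tx": 0, "ty": 0, "tz": 0, "roll": 0, "grip": 0}, {"tx": 0, "ty": 0, "tz": 0, "roll": 0, "grip": 0}]}}

```text
t: 31.72
eef_pos: [0.4598, 0.2043, 0.2522]
eef_rot: [-0.0, 0.619, 0.785, -0.001]
contact_force: [-0.5, -0.8, -0.6]
width: -0.0003
gripper_force: 0.0
```

Run:
```python
from h import *
st(); ctrl.grab_frame("side")
print([(x["location"],x["p"]) for x in ctrl.tip_of("side","plate")],[(x["location"],x["p"]) for x in ctrl.tip_of("side","pawl_pad")])
print(ctrl.job_done())
```

```text
t 31.73 pos [0.4598 0.2043 0.2522] x-az 103.45 zax [-0.001 -0.001 -1.   ] F [-0.5 -0.8 -0.6] w -0.0003 gf 0.0 j7 0.07
[([275.6, 260.1], 0.86)] [([278.2, 264.9], 0.74)]
the job is handed in; nothing more can be done
None
```

I handed the job in at about 32 s: the plate hung in its top notch, the notebook was pushed up against both uprights, and the plate now rests on it with the pawl let go. No verdict came back, so this is from my own camera and force checks.

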